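# Throw the toggle clamp of the chopping-board jig with its extension bar

## Robot

A 6-joint arm with a two-finger parallel gripper is mounted at the origin on the work surface. World frame = base frame: x ahead of the robot, y to its left, z up, the work surface at z = 0. Lengths are in m, angles in rad, forces in N, time in s.
With the tool pointing down it reaches from about 0.25 to 0.725 m from the base axis. Payload 4 kg.
Tool frame: the origin (TCP) lies midway between the tips of the shut fingers; the grasp point (between the pads) lies 19 mm behind it (bot.grip_point_offset is the distance from the TCP to the grasp point, in m); z points along the fingers, y is the line along which they close (so a half turn about z gives the same grasp; the last joint's range is limited). The gripper opens to 85 mm and grips with 20 to 120 N. Pads are 22 mm wide; open, the fingers measure 114 mm over their backs; the gripper's body (76 mm by 85 mm) begins 54 mm behind the grasp point. The pads swing forward as they close: fully open they stand 13 mm farther back than shut.
Start: joints at [-1.156, 0.241, 0.005, 1.335, 0, 1.571], TCP at [0.202, -0.458, 0.231] pointing down, gripper open.
Joint ranges: [-2.72, 2.72], [-1.05, 1.87], [-1.09, 1.28], [-1.99, 2.15], [-1.42, 1.44], [-3.14, 3.14]. Speed limits (rad/s): [2.79, 2.79, 3.14, 3.14, 3.14, 3.14].

## Interface

Orientations are given as a unit quaternion [x, y, z, w].
In Python, from workcell import bot gives the robot as it stands.
- The arm moves only by the tool step_arm, never from a script. Its argument "targets" is text: rows parted by semicolons, each of 7 numbers parted by spaces: the opening, from -1 (shut) to 1 (fully open), so that 0 is half open, then the shift along the world's x, y, z normalised to -1 to 1, where 1 is 0.5 m, then the turn, a rotation vector about the world's x, y, z normalised to -1 to 1, where 1 is pi/4 rad. In form: gripper x y z wx wy wz; .... A call has 1 to 10 rows; each row is the pose to reach, as a shift and turn from the pose commanded when the call began; what a row does not reach only later rows make up. A row lasts 1/12 s, in which the tool goes at most 41.7 mm and 7.16 degrees, less where a joint would pass 70% of its speed; a pose out of reach is approached as far as the arm can. A call with a number of a shift or a turn outside -1 to 1 is refused whole. A call with a gripper value outside its range is refused whole. The fingers move at their own pace and stop on an object; the grip force is fixed at half the most. Time passes only in rows, so rows that repeat a pose let the fingers close. It gives the time, the measured TCP pose, the force, the opening and the grip force at its end, in the units of the state.
- bot.get_obs(): the state, without advancing time (a new reading comes with each control period).
- bot.camera(name): name is "scene" or "top" or "wrist"; returns the picture (420x560x3 uint8, red, green, blue); there is no depth.
- bot.camera_info(name): a dict with "vertical_fov" (degrees; the focal length in pixels is half the picture's height over the tangent of half this angle, whatever the lens; pixels are square), "cx", "cy" (the principal point, pixels), "D" ([k1, k2, p1, p2, k3] as OpenCV has them; the pictures are not rectified), "pose" (4x4, takes a point from camera to world coordinates). Camera axes: x right, y up, looking along -z (the intrinsics and any distortion apply to the point x, -y, -z); pixel columns grow to the right and rows downward; lengths in m; the calibration is good to about 2 mm. A picture is of the moment at which its call begins: read the wrist's pose just before it. camera_info takes no time and is no camera call; for the wrist camera it gives the pose at the moment of the call.
- bot.job_done(): hands the job in; it is judged then, once.
The state is a dict: "clock": time; "joint_pos": joint angles; "joint_vel": joint speeds; "tau": joint torques, N m; "eef_pos": TCP position; "tool_rot": TCP orientation; "ft_force": force on the tool from outside, world axes, zero at the start; "ft_torque": the same for the moment, N m; "grip_width": finger opening in m; "grasp_force": force on a finger pad.
Only numpy, scipy, OpenCV 4.12 (cv2) and the standard library are available. Lean on these libraries where they do the work, as an engineer would, in place of code of your own. Each camera call takes 0.05 s, during which the arm holds its last target. There are 200 camera calls.

## Task

Pick up the blue extension bar from its wooden tray, slide its steel socket fully onto the brass stub of the red toggle clamp, and with the bar alone (never the gripper on the clamp) swing the lever counter-clockwise as seen from above, past its dead point to its stop. There, lean on the bar against the stop for about a second with a firm but not hard push (about 15 N at the handle; never strain it much harder than that), leaving the clamp locked. Then draw the bar off and lay it flat back in the tray without dropping it, disturbing none of the jars, the can or the spool.

Things in the scene. Friction and masses are not known exactly. Their poses are not given: they have to be found in the camera images.
- jig: Fixed plywood jig, base 360 x 260 x 12 mm, carrying a chopping board, a fence and the red clamp. Its origin is on the table straight below the clamp's pivot; its x axis points from the pivot to the board, z up. It never moves during the work; its place and yaw (about +-0.2 rad from the robot's forward direction) vary from start to start.
- pivot (a point): Point on the vertical hinge axis of the clamp's lever, 75 mm above the table, at the height of the stub's centre line.
- lever (a joint): Lever angle in rad, counter-clockwise from above; the stub points along jig yaw + 2.54 + this angle, roughly towards the robot. Start near 0 (the spring holds it open); dead point near 0.95; stop (post with rubber sleeve) near 1.07. Before the dead point a spring resists with up to 1.4 N m, plus drag of 0.15 N m and 0.9 N m per rad/s: swing slowly. Beyond it the spring pulls on to the stop.
- stub: The lever's outer end: a level square brass stub, 16 x 16 mm, rounded tip, centre line 75 mm above the table, from a 28 mm square collar (outer face 47 mm from the pivot) to 102 mm from the pivot. Origin at the pivot, x outwards along the stub. The bar pries in its socket: summed contact forces there are about 2 to 7 times a sideways push on the handle at bar_grip.
- stub_tip (a point): Centre of the stub's rounded tip, 102 mm from the pivot.
- collar (a point): Centre of the collar's outer face, 47 mm from the pivot; the bar's mouth comes to rest against it when fully on.
- bar: Extension bar, 220 mm long, 25 mm square, about 0.35 kg (varies): blue handle 160 mm long, 24 mm wide; at the +x end a steel square-tube socket, 19 x 19 mm inside, 60 mm deep. Origin at the middle of its underside, x towards the socket, z up. On the stub it has some 3 mm (0.06 rad) of play. It starts in the tray, socket pointing roughly away from the robot.
- bar_mouth (a point): Centre of the open mouth of the socket, 110 mm from the bar's middle on its centre line.
- bar_grip (a point): A good place to grip the bar, on its centre line 120 mm behind the mouth, near the centre of mass; 167 mm from the pivot when the bar is fully on.
- tray: Fixed open wooden tray, 320 x 180 x 22 mm outside, walls 6 mm, floor 6 mm thick; origin at the middle of its underside, x axis along its length. Its place and yaw vary.
- jar_pickle: Green glass jar, 72 mm across, 110 mm high, origin under its centre; leave alone.
- jar_honey: Amber jar, 64 mm across, 85 mm high, origin under its centre; leave alone.
- jar_mustard: Yellow jar, 60 mm across, 80 mm high, origin under its centre; leave alone.
- can_tomato: Red labelled can, 74 mm across, 100 mm high, origin under its centre; leave alone.
- spool: Turned wooden spool, 52 mm across, 54 mm high; leave alone.
Not all that is in view belongs to the job. What is meant by the bar is not orange or pink, and is the larger of those in its own colour.

How it is judged:
By the outcome, as a careful person would: the job done as asked, in the order asked, and still so for the second after the job is handed in, with the robot touching nothing.
It also fails if it takes over 72 s, if anything falls off the work surface, if the arm or the gripper's body presses on something with over 40 N, if the wrist force passes 120 N, or if a joint passes its speed limit or range.

## Working session

There is one attempt and no reset: what is moved stays moved. The work goes in short steps, Python scripts to look and compute and a tool call to move; the robot and the scene stay as the last step left them, time stands still between calls to the robot, and variables do not carry over. Pictures are saved under pics/ and viewed, at most 10 in all, crops included, and the job is handed in when it is done.

Besides the shell and the picture viewer there is one more tool, called after "Emit:" in YAML: its name, and indented under it one key for each argument. step_arm: Moves the arm, as the interface text tells. Scaled input: -1 to 1 covers 0.5 m each way for a shift and pi/4 rad each way for a turn. Its arguments: {"type":"object","properties":{"targets":{"type":"string"}},"required":["targets"]}

```bash
mkdir -p pics; ls; python3 - <<'E'
from workcell import bot
import cv2
for n in("scene","top"):
    im=bot.camera(n); cv2.imwrite(f"pics/{n}0.png",im[:,:,::-1])
    i=bot.camera_info(n); print(n,i)
print(bot.get_obs(), bot.grip_point_offset)
E
```

```text
pics
scene {'vertical_fov': 55.04112784820838, 'cx': 279.68707852575267, 'cy': 198.25562283247098, 'D': array([-0.09413573,  0.        ,  0.        ,  0.        ,  0.        ]), 'pose': array([[ 0.81464156, -0.48142819,  0.32339761,  0.96145896],
       [ 0.57996331,  0.67498555, -0.4561108 , -0.68698666],
       [ 0.00129589,  0.55912557,  0.82908197,  1.20763285],
       [ 0.        ,  0.        ,  0.        ,  1.        ]])}
top {'vertical_fov': 47.70366491095925, 'cx': 279.2664372269104, 'cy': 205.5202667444059, 'D': array([0.00616079, 0.        , 0.        , 0.        , 0.        ]), 'pose': array([[ 0.01050216,  0.99894985, -0.04459715,  0.43593315],
       [-0.99993987,  0.01063246,  0.00268538, -0.04461503],
       [ 0.00315674,  0.04456627,  0.99900144,  1.36709291],
       [ 0.        ,  0.        ,  0.        ,  1.        ]])}
{'clock': 0.1, 'joint_pos': array([-1.15600278e+00,  2.41379172e-01,  3.89051652e-03,  1.33521087e+00,
        9.98750901e-07,  1.57080204e+00]), 'joint_vel': array([ 0.00021653, -0.00261289,  0.00380489,  0.00128467, -0.00137772,
       -0.00251375]), 'tau': array([ 1.19066804e-04, -3.73138905e+01,  2.53009790e+01,  1.08532820e-02,
        1.60773852e-04,  6.99251856e-06]), 'eef_pos': array([ 0.20127706, -0.4570916 ,  0.23049329]), 'tool_rot': array([ 9.78570414e-01,  2.05910270e-01, -1.95461073e-04, -9.31310334e-04]), 'ft_force': array([ 1.11761425e-01,  6.39319078e-01, -5.74343838e-04]), 'ft_torque': array([0.01826546, 0.01253438, 0.03942664]), 'grasp_force': 0.0, 'grip_width': 0.085648648886579} 0.0187
```

View pics/top0.png

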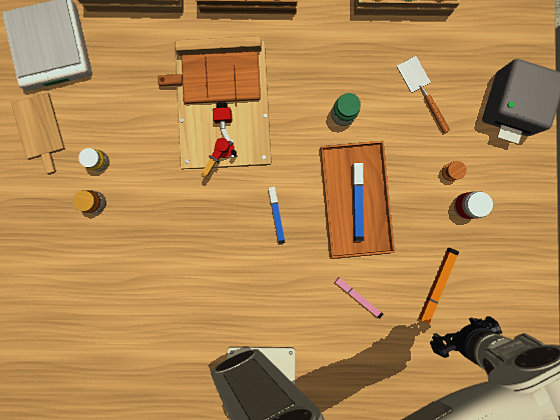

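View pics/scene0.png

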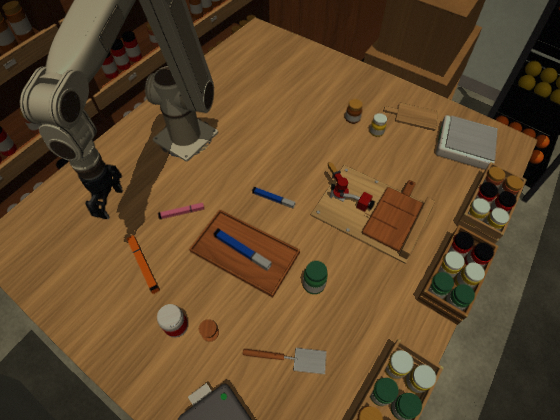

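Top view: target bar (long blue) in the tray with its socket up at (359,170) and handle end (359,240). The shorter blue one at (277,215) is a decoy. Clamp pivot is near (222,150), and the brass stub points down-left to (205,182). The scene view agrees.

```bash
cat > h.py <<'E'
import numpy as np, cv2
from workcell import bot
def K(i):
    f=210/np.tan(np.radians(i["vertical_fov"]/2)); return np.array([[f,0,i["cx"]],[0,f,i["cy"]],[0,0,1]])
def cast(i,px,z):
    px=np.asarray(px,float).reshape(-1,1,2); u=cv2.undistortPoints(px,K(i),np.array(i["D"])).reshape(-1,2)
    P=i["pose"]; d=np.c_[u[:,0],-u[:,1],-np.ones(len(u))]@P[:3,:3].T; o=P[:3,3]
    return o+d*((z-o[2])/d[:,2])[:,None]
def proj(i,pts):
    P=np.linalg.inv(i["pose"]); c=np.asarray(pts,float).reshape(-1,3)@P[:3,:3].T+P[:3,3]; c=c*[1,-1,-1]
    return cv2.projectPoints(c,np.zeros(3),np.zeros(3),K(i),np.array(i["D"]))[0].reshape(-1,2)
def mask(im,lo,hi,roi=None):
    m=cv2.inRange(cv2.cvtColor(im,cv2.COLOR_RGB2HSV),np.array(lo),np.array(hi))
    if roi: 
        k=np.zeros_like(m); a,b,c,d=roi; k[b:d,a:c]=255; m&=k
    return m
def blob(m):
    n,l,s,c=cv2.connectedComponentsWithStats(m); j=1+np.argmax(s[1:,4]); ys,xs=np.where(l==j)
    return np.c_[xs,ys].astype(float)
def axis(p):
    "p: Nx2 world pts -> rectangle centre, long direction yaw, sizes"
    (c,s,a)=cv2.minAreaRect(p.astype(np.float32)*1000); a=np.radians(a)
    if s[0]<s[1]: a+=np.pi/2; s=s[::-1]
    return np.array(c)/1000,(a+np.pi/2)%np.pi-np.pi/2,np.array(s)
E
python3 - <<'E'
from h import *
im=cv2.imread("pics/top0.png")[:,:,::-1].copy(); i=bot.camera_info("top")
p=blob(mask(im,(105,120,60),(125,255,255),(325,140,395,260))); print("handle",axis(cast(i,p,.031)[:,:2]),len(p))
p=blob(mask(im,(0,0,170),(180,60,255),(340,150,380,195))); print("socket",axis(cast(i,p,.031)[:,:2]),len(p))
p=blob(mask(im,(0,60,40),(12,255,255),(310,130,405,265)));print("tray",axis(cast(i,p,.022)[:,:2]))
print("stub tip~",cast(i,[[205,181],[222,150]],.08))
cv2.imwrite("pics/clampcrop.png",cv2.resize(im[120:200,170:280,::-1],None,fx=6,fy=6,interpolation=cv2.INTER_CUBIC))
iw=bot.camera_info("wrist"); print("wrist",iw); 
E
```

```text
handle (array([ 0.48267758, -0.27141058]), np.float64(0.003467577999939131), array([140.97927856,  25.31374168])) 461
socket (array([ 0.58994061, -0.26969028]), np.float64(0.0036200933864678486), array([56.89562988, 22.62756348])) 189
tray (array([ 0.52259174, -0.29694568]), np.float64(0.09881138243850773), array([312.56506348, 120.22831726]))
stub tip~ [[0.55792807 0.154398   0.08      ]
 [0.643179   0.10957319 0.08      ]]
wrist {'vertical_fov': 59.90798194639372, 'cx': 283.6935556387147, 'cy': 204.5077906233404, 'D': array([-0.03651352,  0.        ,  0.        ,  0.        ,  0.        ]), 'pose': array([[ 0.40224305,  0.87051357,  0.28356066,  0.27468276],
       [-0.91552892,  0.38337759,  0.12177203, -0.42469701],
       [-0.0027066 , -0.30858993,  0.95119132,  0.37254038],
       [ 0.        ,  0.        ,  0.        ,  1.        ]])}
```

View pics/clampcrop.png

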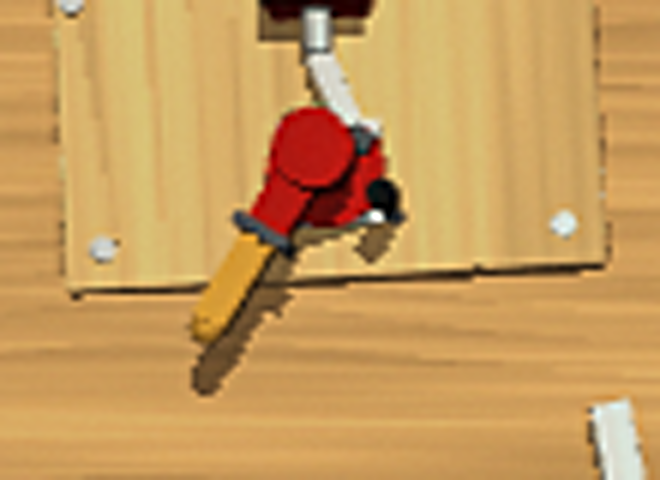

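The crop shows the pivot disc at about top px (222.3,144.7) and the stub tip at (204,175). I'll check both the bar and the clamp from near with the wrist camera.

Emit:
step_arm:
  targets: "1 0.5 0.38 0 0 0 -0.51;1 0.5 0.38 0 0 0 -0.51;1 0.5 0.38 0 0 0 -0.51;1 0.5 0.38 0 0 0 -0.51;1 0.5 0.38 0 0 0 -0.51;1 0.5 0.38 0 0 0 -0.51;1 0.5 0.38 0 0 0 -0.51;1 0.5 0.38 0 0 0 -0.51;1 0.5 0.38 0 0 0 -0.51;1 0.5 0.38 0 0 0 -0.51"

```text
clock: 0.93
eef_pos: [0.4526, -0.2659, 0.2305]
tool_rot: [1.0, 0.009, -0.001, -0.0]
ft_force: [-0.8, -0.5, 0.1]
grip_width: 0.0853
grasp_force: 0.0
```

```bash
python3 - <<'E'
from h import *
i=bot.camera_info("wrist"); im=bot.camera("wrist"); cv2.imwrite("pics/w1.png",im[:,:,::-1]); np.save("w1.npy",i,allow_pickle=True)
print(bot.get_obs()["eef_pos"],bot.get_obs()["tool_rot"])
E
```

```text
[ 0.45145755 -0.26687455  0.23058367] [ 9.99966516e-01  8.13087599e-03 -8.93360760e-04 -2.41243555e-04]
```

Emit:
step_arm:
  targets: "1 0.2 0.81 0.04 0 0 0;1 0.2 0.81 0.04 0 0 0;1 0.2 0.81 0.04 0 0 0;1 0.2 0.81 0.04 0 0 0;1 0.2 0.81 0.04 0 0 0;1 0.2 0.81 0.04 0 0 0;1 0.2 0.81 0.04 0 0 0;1 0.2 0.81 0.04 0 0 0;1 0.2 0.81 0.04 0 0 0;1 0.2 0.81 0.04 0 0 0"

```text
clock: 1.82
eef_pos: [0.5482, 0.0461, 0.2499]
tool_rot: [0.999, 0.035, -0.001, -0.014]
ft_force: [0.2, 0.2, 0.0]
grip_width: 0.0854
grasp_force: 0.0
```

Emit:
step_arm:
  targets: "1 0 0 0 0 0 0;1 0 0 0 0 0 0;1 0 0 0 0 0 0;1 0 0 0 0 0 0;1 0 0 0 0 0 0"

```text
clock: 2.23
eef_pos: [0.5476, 0.0451, 0.2499]
tool_rot: [0.999, 0.034, -0.001, -0.014]
ft_force: [-0.4, 0.5, -0.1]
grip_width: 0.0853
grasp_force: 0.0
```

```bash
python3 - <<'E'
from h import *
i=bot.camera_info("wrist"); im=bot.camera("wrist"); cv2.imwrite("pics/w2.png",im[:,:,::-1]); np.save("w2.npy",i,allow_pickle=True)
o=bot.get_obs();print(o["eef_pos"],o["tool_rot"],o["clock"])
a=cv2.imread("pics/w1.png");b=cv2.imread("pics/w2.png")
cv2.imwrite("pics/w12.png",cv2.resize(np.hstack([a,b]),(800,300)))
E
```

```text
[0.54769756 0.04530721 0.24996202] [ 9.99323814e-01  3.39097874e-02 -9.21078054e-04 -1.41842484e-02] 2.2833
```

View pics/w12.png

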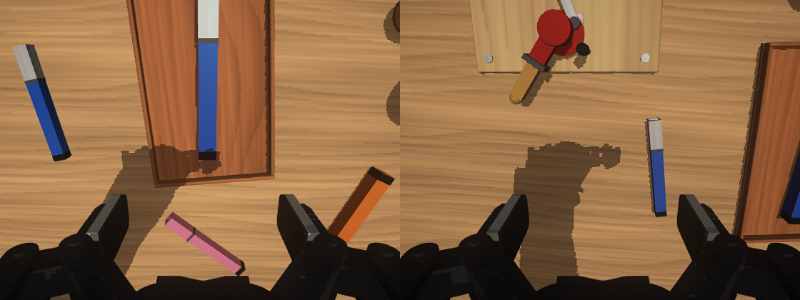

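w1 (left half) shows the blue bar in the tray, handle end at about (208,158) and handle/socket border at (208,40). w2 (right half) shows the clamp's disc at (556,27), collar at (535,62) and brass stub tip at (515,100).

```bash
python3 - <<'E'
from h import *
L=lambda n:np.load(n,allow_pickle=True).item()
im=cv2.imread("pics/w1.png")[:,:,::-1].copy(); i=L("w1.npy"); 
p=blob(mask(im,(105,120,50),(125,255,255),(250,30,340,240))); q=cast(i,p,.031); print("handle",axis(q[:,:2]),q.min(0),q.max(0))
r=[]
for row in range(int(p[:,1].min())+3,int(p[:,1].max())-6,4):
    xs=p[p[:,1]==row,0]; r.append([(xs.min()+xs.max())/2,row])
c=cast(i,r,.031); print("centre line yaw",np.arctan(np.polyfit(c[:,0],c[:,1],1)[0]),c[[0,-1]])
wood=blob(mask(im,(0,90,40),(14,255,255),(160,0,400,270))); print("tray corners px range",wood.min(0),wood.max(0))
im=cv2.imread("pics/w2.png")[:,:,::-1].copy(); i=L("w2.npy"); print("cam",i["pose"][:3,3])
cr=im[0:160,140:300]; cv2.imwrite("pics/w2c.png",cv2.resize(cr[:,:,::-1],None,fx=3.7,fy=3.7,interpolation=cv2.INTER_CUBIC))
hsv=cv2.cvtColor(im,cv2.COLOR_RGB2HSV); print(hsv[115,165:200:2].tolist())
p=blob(mask(im,(0,150,60),(8,255,255),(170,0,260,70))); print("red",p.min(0),p.max(0))
E
```

```text
handle (array([ 0.48378381, -0.27056061]), np.float64(0.013207894371085604), array([140.43174744,  23.43541145])) [ 0.41343232 -0.28295737  0.031     ] [ 0.55414014 -0.25791812  0.031     ]
centre line yaw 0.01387767267912111 [[ 0.55143989 -0.26938457  0.031     ]
 [ 0.42196701 -0.27098886  0.031     ]]
tray corners px range [171.   0.] [384. 264.]
cam [0.62786364 0.04713634 0.3918273 ]
[[17, 171, 163], [17, 168, 165], [17, 169, 164], [17, 169, 166], [17, 168, 165], [17, 172, 163], [17, 169, 164], [17, 172, 165], [17, 172, 165], [16, 173, 156], [16, 160, 51], [15, 157, 57], [15, 140, 100], [15, 137, 99], [15, 137, 99], [15, 140, 100], [15, 139, 99], [15, 137, 97]]
red [184.  13.] [241.  69.]
```

View pics/w2c.png

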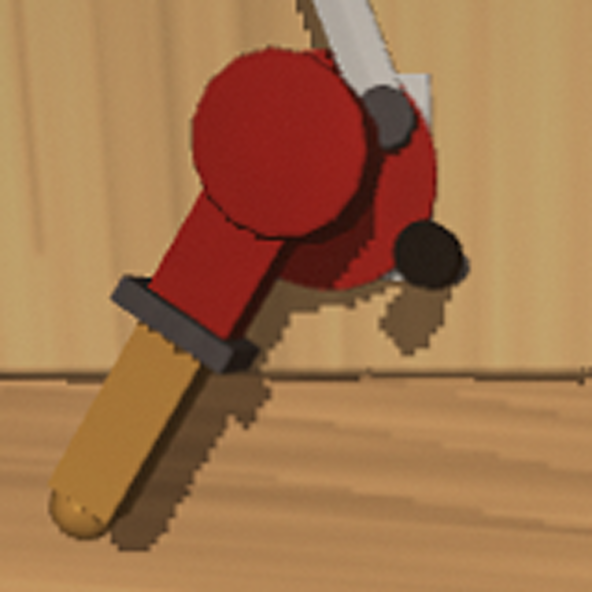

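The crop shows the stub's top face: left edge (138,328)→(52,484), right edge (200,362)→(122,505). The rounded tip is near (80,538), the collar's outer top edge runs (113,297)→(222,372), and the disc centre is (280,142).

```bash
python3 - <<'E'
from h import *
i=np.load("w2.npy",allow_pickle=True).item(); f=lambda P,z:cast(i,np.array(P,float)/3.7+[140,0],z)
l=f([(138,328),(52,484)],.083); r=f([(200,362),(122,505)],.083); 
for e in(l,r): print(e[:,:2], np.arctan2(*(e[1]-e[0])[1::-1]))
cl=f([(113,297),(222,372)],.089); print("collar",cl.mean(0),np.linalg.norm(cl[1]-cl[0]), np.arctan2(*(cl[1]-cl[0])[1::-1])-np.pi/2)
t=f([(80,540)],.075); print("tip",t)
for z in(.09,.1,.11): print("disc",z,f([(280,142)],z)[0])
# width check
d=(l[1]-l[0]); d/=np.linalg.norm(d); n=np.array([-d[1],d[0],0]); print("width",(r-l[0])@n)
# jig edge & screws
it=bot.camera_info("top"); print("jig edge yaw",np.diff(cast(it,[[182,168],[270,164]],.012),axis=0), np.diff(f([(0,376),(592,376)],.012),axis=0))
# stub in top: tip and disc
print(cast(it,[[204,175.3],[222.3,144.7]],.085))
# tray corners from top image
im=cv2.imread("pics/top0.png"); 
print("tray", cast(it,[[320,147],[385,141],[394,252],[332,258]],.022)[:,:2])
E
```

```text
[[0.61983398 0.14309678]
 [0.58416433 0.16377784]] 2.6161628430885235
[[0.6133969  0.12925417]
 [0.58042642 0.14757789]] 2.6343368115986707
collar [0.61898927 0.13470318 0.089     ] 0.0277208485541565 -3.681414123013937
tip [[0.57019832 0.16053831 0.075     ]]
disc 0.09 [0.6591193 0.1104824 0.09     ]
disc 0.1 [0.65808375 0.10838365 0.1       ]
disc 0.11 [0.6570482 0.1062849 0.11     ]
width [0.0152041  0.01588959]
jig edge yaw [[ 0.01428945 -0.25179888  0.        ]] [[ 0.01050639 -0.16325949  0.        ]]
[[0.57290788 0.15659919 0.085     ]
 [0.65686339 0.10838717 0.085     ]]
tray [[ 0.66420457 -0.16259547]
 [ 0.68343285 -0.34792607]
 [ 0.36807237 -0.37353641]
 [ 0.34935627 -0.19856438]]
```

```bash
cat >> h.py <<'E'
from scipy.spatial.transform import Rotation as R
def go(x,y,z,yaw):
    o=bot.get_obs(); T=R.from_euler("z",yaw)*R.from_quat([1,0,0,0]); c=R.from_quat(o["tool_rot"])
    print("shift",np.round((np.array([x,y,z])-o["eef_pos"])/.5,4),"turn",np.round((T*c.inv()).as_rotvec()/(np.pi/4),4))
E
python3 -c "
from h import *
go(.496,-.2702,.12,.0139)"
```

```text
shift [-0.1034 -0.631  -0.2599] turn [-0.0361 -0.0026 -0.0687]
```

Emit:
step_arm:
  targets: "1 -0.02 -0.1 0 0 0 0;1 -0.103 -0.631 -0.1 -0.036 -0.003 -0.069;1 -0.103 -0.631 -0.26 -0.036 -0.003 -0.069;1 -0.103 -0.631 -0.26 -0.036 -0.003 -0.069;1 -0.103 -0.631 -0.26 -0.036 -0.003 -0.069;1 -0.103 -0.631 -0.26 -0.036 -0.003 -0.069;1 -0.103 -0.631 -0.26 -0.036 -0.003 -0.069;1 -0.103 -0.631 -0.26 -0.036 -0.003 -0.069;1 -0.103 -0.631 -0.26 -0.036 -0.003 -0.069;1 -0.103 -0.631 -0.26 -0.036 -0.003 -0.069"

```text
clock: 3.12
eef_pos: [0.4938, -0.2725, 0.1172]
tool_rot: [1.0, 0.005, -0.002, -0.001]
ft_force: [0.0, 0.7, -0.2]
grip_width: 0.0854
grasp_force: 0.0
```

Emit:
step_arm:
  targets: "1 0 0 0 0 0 0;1 0 0 0 0 0 0"

```text
clock: 3.28
eef_pos: [0.4967, -0.269, 0.1204]
tool_rot: [1.0, 0.008, 0.001, -0.0]
ft_force: [0.1, 0.3, 0.4]
grip_width: 0.0855
grasp_force: 0.0
```

```bash
python3 - <<'E'
from h import *
i=bot.camera_info("wrist"); im=bot.camera("wrist"); cv2.imwrite("pics/w3.png",im[:,:,::-1]); 
p=blob(mask(im,(105,120,40),(125,255,255),(200,0,360,400))); q=cast(i,p,.031); print("handle",axis(q[:,:2]),q.min(0),q.max(0),p.min(0),p.max(0))
print(bot.get_obs()["eef_pos"]); go(.496,-.2702,.0085,.0139)
E
```

```text
handle (array([ 0.48410751, -0.27038293]), np.float64(0.016463441315841987), array([140.94499207,  23.79777527])) [ 0.41349731 -0.2832977   0.031     ] [ 0.55472281 -0.25800239  0.031     ] [269. 124.] [306. 317.]
[ 0.49715372 -0.26866557  0.12077059]
shift [-0.0023 -0.0031 -0.2245] turn [ 0.0002  0.0021 -0.0029]
```

Emit:
step_arm:
  targets: "1 -0.002 -0.003 -0.08 0 0 0;1 -0.002 -0.003 -0.13 0 0 0;1 -0.002 -0.003 -0.17 0 0 0;1 -0.002 -0.003 -0.2 0 0 0;1 -0.002 -0.003 -0.215 0 0 0;1 -0.002 -0.003 -0.224 0 0 0;1 -0.002 -0.003 -0.224 0 0 0"

```text
clock: 3.92
eef_pos: [0.496, -0.27, 0.008]
tool_rot: [1.0, 0.008, 0.0, -0.0]
ft_force: [0.1, -0.6, 0.3]
grip_width: 0.0855
grasp_force: 0.0
```

Emit:
step_arm:
  targets: "-1 0 0 0 0 0 0;-1 0 0 0 0 0 0;-1 0 0 0 0 0 0;-1 0 0 0 0 0 0;-1 0 0 0 0 0 0;-1 0 0 0 0 0 0;-1 0 0 0 0 0 0;-1 0 0 0 0 0 0;-1 0 0 0 0 0 0;-1 0 0 0 0 0 0"

```text
clock: 4.75
eef_pos: [0.496, -0.2714, 0.0087]
tool_rot: [1.0, 0.007, 0.001, 0.0]
ft_force: [-1.6, -0.7, 5.7]
grip_width: 0.0228
grasp_force: 61.1
```

Emit:
step_arm:
  targets: "-1 0 0 0.03 0 0 0;-1 0 0 0.07 0 0 0;-1 0 0 0.12 0 0 0;-1 0 0 0.18 0 0 0;-1 0 0 0.24 0 0 0;-1 0 0 0.28 0 0 0;-1 0 0 0.3 0 0 0;-1 0 0 0.3 0 0 0;-1 0 0 0.3 0 0 0"

```text
clock: 5.5
eef_pos: [0.4948, -0.2704, 0.1565]
tool_rot: [1.0, 0.008, -0.001, -0.001]
ft_force: [1.5, -0.4, -4.6]
grip_width: 0.0229
grasp_force: 60.0
```

```bash
python3 - <<'E'
from h import *
go(.4415,.2383,.15,-.530)
E
```

```text
shift [-0.1066  1.0174 -0.0129] turn [-0.0021 -0.0014 -0.694 ]
```

Emit:
step_arm:
  targets: "-1 -0.005 0.04 0 0 0 -0.03;-1 -0.01 0.09 0 0 0 -0.07;-1 -0.02 0.15 0 0 0 -0.12;-1 -0.03 0.21 0 0 0 -0.16;-1 -0.03 0.27 0 0 0 -0.2;-1 -0.035 0.33 0 0 0 -0.24;-1 -0.04 0.39 0 0 0 -0.28;-1 -0.045 0.44 0 0 0 -0.31;-1 -0.05 0.48 0 0 0 -0.34;-1 -0.05 0.5 0 0 0 -0.35"

```text
clock: 6.33
eef_pos: [0.4568, -0.0835, 0.1563]
tool_rot: [0.995, -0.101, -0.0, -0.018]
ft_force: [-0.3, -0.5, -5.1]
grip_width: 0.0229
grasp_force: 60.1
```

Emit:
step_arm:
  targets: "-1 -0.005 0.04 0 0 0 -0.03;-1 -0.01 0.09 0 0 0 -0.07;-1 -0.02 0.15 0 0 0 -0.12;-1 -0.03 0.21 0 0 0 -0.16;-1 -0.03 0.27 0 0 0 -0.2;-1 -0.035 0.33 0 0 0 -0.24;-1 -0.04 0.39 0 0 0 -0.28;-1 -0.045 0.44 0 0 0 -0.31;-1 -0.055 0.48 0 0 0 -0.33;-1 -0.055 0.51 0 0 0 -0.344"

```text
clock: 7.17
eef_pos: [0.354, -0.1362, 0.1581]
tool_rot: [0.977, -0.211, 0.007, -0.036]
ft_force: [-0.1, -0.3, -3.5]
grip_width: 0.0227
grasp_force: 60.2
```

```bash
python3 - <<'E'
from h import *
go(.4415,.2383,.065,-.530)
E
```

```text
shift [ 0.1751  0.7489 -0.1861] turn [-0.0841  0.0412 -0.1335]
```

```bash
python3 - <<'E'
from h import *
o=bot.get_obs(); print(o["joint_pos"].round(3),o["joint_vel"].round(2),R.from_quat(o["tool_rot"]).as_matrix().round(3),o["eef_pos"],o["ft_force"])
E
```

```text
[-0.426  0.055 -0.418  1.1    0.073  3.141] [-0.16 -0.22 -0.23 -0.02 -0.02 -0.  ] [[ 0.911 -0.411  0.029]
 [-0.412 -0.909  0.068]
 [-0.002 -0.073 -0.997]] [ 0.35396483 -0.13615685  0.15805009] [-0.145179   -0.30827562 -3.54467347]
```

Emit:
step_arm:
  targets: "-1 0 0 0 0 0 0"

```text
clock: 7.25
eef_pos: [0.3526, -0.1354, 0.1578]
tool_rot: [0.977, -0.211, 0.006, -0.036]
ft_force: [-1.3, -0.3, -4.2]
grip_width: 0.023
grasp_force: 60.1
```

```bash
python3 - <<'E'
from h import *
o=bot.get_obs(); print(o["joint_pos"].round(3),o["joint_vel"].round(2),o["eef_pos"]); go(.4415,.2383,.156,-.530)
E
```

```text
[-0.425  0.054 -0.419  1.101  0.073  3.141] [ 0.03  0.03  0.04 -0.02  0.02 -0.  ] [ 0.3526367  -0.13543267  0.1578176 ]
shift [ 0.1777  0.7475 -0.0036] turn [-0.085   0.0386 -0.1341]
```

Joint 6 is at its limit (yaw = q1 − q6 + π), so this grasp can't reach the clamp angle. I'll put the bar back and regrasp it with the tool flipped half a turn.

```bash
python3 - <<'E'
from h import *
go(.496,-.2706,.157,.0139)
E
```

```text
shift [ 0.2867 -0.2703 -0.0016] turn [-0.093   0.0144  0.5581]
```

Emit:
step_arm:
  targets: "-1 0.03 -0.03 0 -0.01 0.002 0.06;-1 0.07 -0.06 0 -0.02 0.003 0.13;-1 0.12 -0.11 0 -0.035 0.005 0.21;-1 0.16 -0.15 0 -0.05 0.008 0.3;-1 0.2 -0.19 0 -0.065 0.01 0.39;-1 0.24 -0.23 0 -0.08 0.012 0.47;-1 0.27 -0.25 0 -0.09 0.014 0.53;-1 0.287 -0.27 0 -0.093 0.014 0.558;-1 0.287 -0.27 0 -0.093 0.014 0.558;-1 0.287 -0.27 0 -0.093 0.014 0.558"

```text
clock: 8.08
eef_pos: [0.4991, -0.2702, 0.1573]
tool_rot: [1.0, 0.008, 0.001, -0.001]
ft_force: [-0.3, -0.4, -5.2]
grip_width: 0.0229
grasp_force: 60.2
```

```bash
python3 - <<'E'
from h import *
go(.496,-.2706,.0095,.0139)
E
```

```text
shift [-0.0062 -0.0009 -0.2956] turn [-0.0019  0.002  -0.0033]
```

Emit:
step_arm:
  targets: "-1 -0.003 0 -0.06 0 0 0;-1 -0.003 0 -0.13 0 0 0;-1 -0.003 0 -0.19 0 0 0;-1 -0.003 0 -0.23 0 0 0;-1 -0.003 0 -0.26 0 0 0;-1 -0.003 0 -0.275 0 0 0;-1 -0.003 0 -0.285 0 0 0;-1 -0.003 0 -0.29 0 0 0;-1 -0.003 0 -0.294 0 0 0;-1 -0.003 0 -0.296 0 0 0"

```text
clock: 8.92
eef_pos: [0.4982, -0.2707, 0.0111]
tool_rot: [1.0, 0.008, 0.002, 0.0]
ft_force: [-0.5, 1.1, -4.7]
grip_width: 0.0229
grasp_force: 60.0
```

Emit:
step_arm:
  targets: "-1 0 0 -0.002 0 0 0;-1 0 0 -0.004 0 0 0;-1 0 0 -0.005 0 0 0"

```text
clock: 9.17
eef_pos: [0.498, -0.2707, 0.0087]
tool_rot: [1.0, 0.008, 0.002, 0.0]
ft_force: [-1.6, 1.2, 4.3]
grip_width: 0.0227
grasp_force: 61.1
```

Down on the tray floor. Open, rise, and turn the tool half a turn.

Emit:
step_arm:
  targets: "1 0 0 0 0 0 0;1 0 0 0 0 0 0;1 0 0 0 0 0 0;1 0 0 0 0 0 0;1 0 0 0 0 0 0;1 0 0 0.05 0 0 0;1 0 0 0.12 0 0 0;1 0 0 0.2 0 0 0;1 0 0 0.2 0 0 0"

```text
clock: 9.92
eef_pos: [0.5021, -0.273, 0.1158]
tool_rot: [1.0, 0.008, 0.007, 0.003]
ft_force: [2.0, -1.1, 1.7]
grip_width: 0.0855
grasp_force: 0.0
```

Emit:
step_arm:
  targets: "1 0 0 0.02 0 0 0.9;1 0 0 0.02 0 0 0.9;1 0 0 0.02 0 0 0.9;1 0 0 0.02 0 0 0.9;1 0 0 0.02 0 0 0.9;1 0 0 0.02 0 0 0.9;1 0 0 0.02 0 0 0.9"

```text
clock: 10.5
eef_pos: [0.4975, -0.2705, 0.1176]
tool_rot: [0.935, 0.355, 0.001, -0.0]
ft_force: [0.2, 0.8, -1.0]
grip_width: 0.0853
grasp_force: 0.0
```

Emit:
step_arm:
  targets: "1 0 0 0 0 0 1;1 0 0 0 0 0 1;1 0 0 0 0 0 1;1 0 0 0 0 0 1;1 0 0 0 0 0 1;1 0 0 0 0 0 1;1 0 0 0 0 0 1"

```text
clock: 11.08
eef_pos: [0.4974, -0.2704, 0.1175]
tool_rot: [0.728, 0.686, 0.001, -0.001]
ft_force: [-0.0, 1.3, 0.4]
grip_width: 0.0854
grasp_force: 0.0
```

Emit:
step_arm:
  targets: "1 0 0 0 0 0 1;1 0 0 0 0 0 1;1 0 0 0 0 0 1;1 0 0 0 0 0 1;1 0 0 0 0 0 1;1 0 0 0 0 0 1;1 0 0 0 0 0 1"

```text
clock: 11.67
eef_pos: [0.4974, -0.2704, 0.1175]
tool_rot: [0.41, 0.912, 0.0, -0.001]
ft_force: [-0.0, -0.1, -0.0]
grip_width: 0.0854
grasp_force: 0.0
```

Emit:
step_arm:
  targets: "1 0 0 0 0 0 1;1 0 0 0 0 0 1;1 0 0 0 0 0 1;1 0 0 0 0 0 1;1 0 0 0 0 0 1;1 0 0 0 0 0 1;1 0 0 0 0 0 1"

```text
clock: 12.25
eef_pos: [0.4974, -0.2704, 0.1175]
tool_rot: [0.03, 1.0, -0.0, -0.001]
ft_force: [-0.0, 0.5, 1.2]
grip_width: 0.0853
grasp_force: 0.0
```

```bash
python3 - <<'E'
from h import *
i=bot.camera_info("wrist"); im=bot.camera("wrist"); cv2.imwrite("pics/w4.png",im[:,:,::-1]); 
p=blob(mask(im,(105,120,40),(125,255,255))); q=cast(i,p,.031); print("handle",axis(q[:,:2]),q.min(0),q.max(0),p.min(0),p.max(0))
o=bot.get_obs();print(o["eef_pos"],o["joint_pos"].round(2),o["ft_force"]); go(.496,-.2704,.009,.0139+np.pi)
i=bot.camera_info("top"); im=bot.camera("top")
p=blob(mask(im,(0,0,170),(180,60,255),(340,150,380,195))); print("socket",axis(cast(i,p,.031)[:,:2]),len(p))
E
```

```text
handle (array([ 0.48585358, -0.27000369]), np.float64(0.01703841051310917), array([141.34671021,  23.82545471])) [ 0.41510507 -0.28284245  0.031     ] [ 0.55653766 -0.25696775  0.031     ] [254.  80.] [306. 289.]
[ 0.49742008 -0.27042382  0.11750884] [-0.5   0.44 -0.01  1.12 -0.   -0.44] [ 0.11274908 -0.29741777 -0.59137039]
shift [-0.0028  0.     -0.217 ] turn [ 0.0003 -0.0028  0.0951]
socket (array([ 0.5913717 , -0.26968613]), np.float64(0.0036242717405765568), array([59.71772385, 22.62963676])) 191
```

Emit:
step_arm:
  targets: "1 -0.003 0 -0.07 0 0 0.095;1 -0.003 0 -0.13 0 0 0.095;1 -0.003 0 -0.17 0 0 0.095;1 -0.003 0 -0.2 0 0 0.095;1 -0.003 0 -0.213 0 0 0.095;1 -0.003 0 -0.217 0 0 0.095;1 -0.003 0 -0.218 0 0 0.095"

```text
clock: 12.93
eef_pos: [0.496, -0.2705, 0.0086]
tool_rot: [-0.006, 1.0, -0.0, -0.001]
ft_force: [0.6, 1.1, 0.3]
grip_width: 0.0851
grasp_force: 0.0
```

Emit:
step_arm:
  targets: "-1 0 0 0 0 0 0;-1 0 0 0 0 0 0;-1 0 0 0 0 0 0;-1 0 0 0 0 0 0;-1 0 0 0 0 0 0;-1 0 0 0 0 0 0;-1 0 0 0 0 0 0;-1 0 0 0 0 0 0"

```text
clock: 13.6
eef_pos: [0.4964, -0.2709, 0.0094]
tool_rot: [-0.006, 1.0, -0.001, -0.001]
ft_force: [-0.6, -0.8, 5.1]
grip_width: 0.0229
grasp_force: 61.0
```

Emit:
step_arm:
  targets: "-1 0 0 0.03 0 0 0;-1 0 0 0.07 0 0 0;-1 0 0 0.12 0 0 0;-1 0 0 0.18 0 0 0;-1 0 0 0.24 0 0 0;-1 0 0 0.28 0 0 0;-1 0 0 0.3 0 0 0;-1 0 0 0.3 0 0 0"

```text
clock: 14.27
eef_pos: [0.4967, -0.2707, 0.1601]
tool_rot: [-0.007, 1.0, -0.001, 0.0]
ft_force: [0.4, 0.6, -4.4]
grip_width: 0.0227
grasp_force: 60.0
```

```bash
python3 - <<'E'
from h import *
o=bot.get_obs();print(o["eef_pos"],o["joint_pos"].round(2))
go(.4415,.2383,.155,-.530+np.pi)
E
```

```text
[ 0.49667281 -0.27074017  0.16006166] [-0.5   0.41  0.05  1.21 -0.   -0.51]
shift [-0.1103  1.0181 -0.0101] turn [ 1.800e-03 -3.000e-04 -6.915e-01]
```

Emit:
step_arm:
  targets: "-1 -0.005 0.04 0 0 0 -0.03;-1 -0.01 0.09 0 0 0 -0.07;-1 -0.02 0.15 0 0 0 -0.12;-1 -0.03 0.21 0 0 0 -0.16;-1 -0.03 0.27 0 0 0 -0.2;-1 -0.035 0.33 0 0 0 -0.24;-1 -0.04 0.39 0 0 0 -0.28;-1 -0.045 0.44 0 0 0 -0.31;-1 -0.05 0.48 0 0 0 -0.34;-1 -0.05 0.5 0 0 0 -0.35"

```text
clock: 15.1
eef_pos: [0.468, -0.0178, 0.1558]
tool_rot: [0.13, 0.992, 0.0, -0.004]
ft_force: [0.0, 0.5, -4.2]
grip_width: 0.0231
grasp_force: 60.0
```

```bash
python3 - <<'E'
from h import *
o=bot.get_obs();print(o["eef_pos"],o["joint_pos"].round(2))
go(.4415,.2383,.155,-.530+np.pi)
E
```

```text
[ 0.46802698 -0.01777292  0.15576551] [-0.04  0.23 -0.21  1.14  0.    0.22]
shift [-0.0531  0.5121 -0.0015] turn [-0.004  -0.0105 -0.3437]
```

Emit:
step_arm:
  targets: "-1 -0.005 0.04 0 0 0 -0.03;-1 -0.01 0.09 0 0 0 -0.07;-1 -0.02 0.15 0 0 0 -0.12;-1 -0.03 0.21 0 0 0 -0.16;-1 -0.03 0.27 0 0 0 -0.2;-1 -0.035 0.33 0 0 0 -0.24;-1 -0.04 0.39 0 0 0 -0.28;-1 -0.045 0.45 0 0 0 -0.31;-1 -0.053 0.495 0 -0.004 -0.01 -0.335;-1 -0.053 0.512 0 -0.004 -0.01 -0.344"

```text
clock: 15.93
eef_pos: [0.4418, 0.2381, 0.1557]
tool_rot: [0.261, 0.965, -0.002, 0.001]
ft_force: [-0.1, -1.1, -3.7]
grip_width: 0.0229
grasp_force: 60.1
```

Emit:
step_arm:
  targets: "-1 0 0 0 0 0 0;-1 0 0 0 0 0 0"

```text
clock: 16.1
eef_pos: [0.4431, 0.2349, 0.1567]
tool_rot: [0.262, 0.965, -0.002, 0.002]
ft_force: [-0.3, -0.2, -5.0]
grip_width: 0.0226
grasp_force: 60.1
```

```bash
python3 - <<'E'
from h import *
o=bot.get_obs();print(o["eef_pos"],o["joint_pos"].round(2))
go(.4415,.2383,.065,-.530+np.pi)
E
```

```text
[0.44313962 0.23485627 0.15667568] [ 0.49  0.29 -0.13  1.15 -0.01  1.02]
shift [-0.0033  0.0069 -0.1834] turn [0.0072 0.0023 0.0011]
```

Descend, then check alignment with the top and scene cameras.

Emit:
step_arm:
  targets: "-1 -0.003 0.007 -0.05 0.007 0.002 0.001;-1 -0.003 0.007 -0.1 0.007 0.002 0.001;-1 -0.003 0.007 -0.14 0.007 0.002 0.001;-1 -0.003 0.007 -0.165 0.007 0.002 0.001;-1 -0.003 0.007 -0.18 0.007 0.002 0.001;-1 -0.003 0.007 -0.183 0.007 0.002 0.001;-1 -0.003 0.007 -0.183 0.007 0.002 0.001;-1 -0.003 0.007 -0.183 0.007 0.002 0.001"

```text
clock: 16.77
eef_pos: [0.4437, 0.2389, 0.0678]
tool_rot: [0.263, 0.965, 0.002, 0.002]
ft_force: [0.3, 0.8, -4.1]
grip_width: 0.0222
grasp_force: 59.9
```

```bash
python3 - <<'E'
from h import *
o=bot.get_obs();print(o["eef_pos"]);go(.4415,.2383,.065,-.530+np.pi)
c=[]
for n,z in(("top",.0875),("scene",.075)):
    i=bot.camera_info(n); im=bot.camera(n)
    u,v=proj(i,[.54,.18,.08])[0].astype(int); w=33
    cr=im[max(0,v-w):v+w,u-50:u+50]; np.save(n+"off.npy",[u-50,max(0,v-w)]); print(n,u-50,max(0,v-w))
    for nm,P in dict(tip=[.571,.1625,.075],mouth=[.4415+.12*.8631,.2383-.12*.505,.075]).items(): print(nm,(proj(i,P)[0]-[u-50,max(0,v-w)])*8*0.99)
    c.append(cv2.resize(cr[:,:,::-1],(792,300*2-72),interpolation=cv2.INTER_CUBIC))
cv2.imwrite("pics/a_top.png",c[0]);cv2.imwrite("pics/a_scene.png",c[1])
E
```

```text
[0.44369286 0.23886043 0.0678414 ]
shift [-0.0044 -0.0011 -0.0057] turn [-0.0037  0.0063  0.0028]
top 145 154
tip [454.54874312 177.1640349 ]
mouth [409.03024327 251.72621325]
scene 273 122
tip [432.56832563 323.08613476]
mouth [401.88479699 276.68680234]
```

View pics/a_top.png

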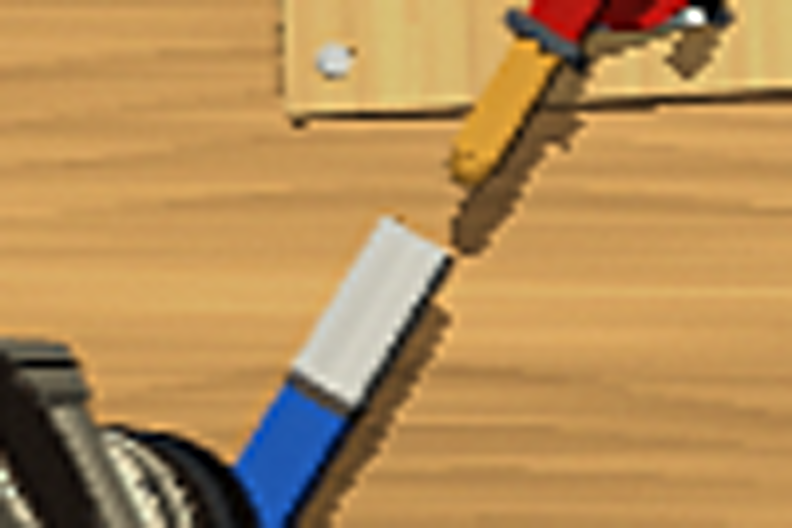

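View pics/a_scene.png

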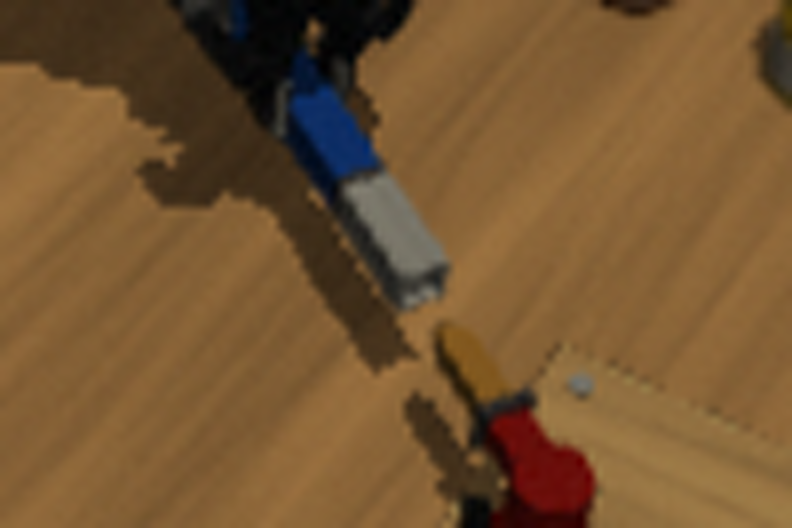

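Top crop: the socket's top face has mouth corners (385,217) and (452,258) with rear corners (292,372) and (357,410). The stub's top is centred on (471,165)→(538,51). Scene crop: mouth centre ≈(420,287), tip ≈(442,325).

```bash
python3 - <<'E'
from h import *
it=bot.camera_info("top"); io=bot.camera_info("scene")
S=np.array([7.92,8.0]); f=lambda i,P,o,z:cast(i,(np.array(P,float)+.5*0)/S+o-.0,z)
oz=bot.get_obs()["eef_pos"][2]
for dz in(0,):
    b=f(it,[(418.5,237.5),(324.5,391)],[145,154],.0875+.0028); s=f(it,[(471,165),(538,51)],[145,154],.083)
ang=lambda v:np.arctan2(v[1],v[0])
print("bar yaw",ang(b[0]-b[1]),"stub yaw-pi",ang(s[1]-s[0])); print("mouth",b[0],"stub",s)
for y in(-.53,ang(s[1]-s[0])):
    n=np.array([-np.sin(y),np.cos(y),0]); print("lateral mouth-stub (left+):",(b[0]-s.mean(0))@n,(b[1]-s.mean(0))@n)
    print(" bar vs wrist stub line", (b-[.659,.111,0])@n)
# scene: tip, mouth rays intersect with the vertical plane of the stub axis
def plane(px):
    P=io["pose"]; a=cast(io,np.array(px)/S+[273,122],0)[0]; o=P[:3,3]; d=a-o; n=np.array([.505,.8631,0]); t=((np.array([.659,.111,0])-o)@n)/(d@n); return o+t*d
print("scene mouth",plane([420,287]),"tip",plane([442,325]),"collar?",plane([505,405]))
E
```

```text
bar yaw -0.5360664334848475 stub yaw-pi -0.5179961898528291
mouth [0.54947757 0.17195186 0.0903    ] stub [[0.574973   0.15567227 0.083     ]
 [0.61407252 0.13338929 0.083     ]]
lateral mouth-stub (left+): 0.000887256181872581 0.001254856855933538
 bar vs wrist stub line [-0.00277754 -0.00240994]
lateral mouth-stub (left+): 0.0015201088451093057 0.002615037685259056
 bar vs wrist stub line [-0.00127318 -0.00017825]
scene mouth [0.55841775 0.16985069 0.08669282] tip [0.57719521 0.158864   0.08406033] collar? [0.62636295 0.13009594 0.09289662]
```

Emit:
step_arm:
  targets: "-1 0 0 0 0 0 0;-1 0 0 0 0 0 0"

```text
clock: 17.03
eef_pos: [0.4434, 0.2394, 0.0678]
tool_rot: [0.262, 0.965, 0.002, 0.002]
ft_force: [0.0, 0.3, -4.2]
grip_width: 0.0226
grasp_force: 59.9
```

```bash
python3 - <<'E'
from h import *
o=bot.get_obs();print(o["eef_pos"])
d=np.array([-.8631,.505]);r=np.array([-.505,-.8631])*.001
g=np.array([.4437,.2389])+r   # aligned now
for t in(.02,.05): go(*(g-d*t),.065,-.528+np.pi)
E
```

```text
[0.44335717 0.23938621 0.06783518]
shift [ 0.0342 -0.0229 -0.0057] turn [-0.004   0.0064  0.0041]
shift [ 0.086  -0.0532 -0.0057] turn [-0.004   0.0064  0.0041]
```

Emit:
step_arm:
  targets: "-1 0 -0.002 -0.006 -0.004 0.006 0.004;-1 0.011 -0.01 -0.006 -0.004 0.006 0.004;-1 0.023 -0.016 -0.006 -0.004 0.006 0.004;-1 0.034 -0.023 -0.006 -0.004 0.006 0.004;-1 0.045 -0.029 -0.006 -0.004 0.006 0.004;-1 0.055 -0.035 -0.006 -0.004 0.006 0.004;-1 0.065 -0.041 -0.006 -0.004 0.006 0.004;-1 0.07 -0.044 -0.006 -0.004 0.006 0.004"

```text
clock: 17.7
eef_pos: [0.479, 0.2166, 0.0642]
tool_rot: [0.261, 0.965, -0.0, -0.0]
ft_force: [-1.4, 0.4, -3.2]
grip_width: 0.0225
grasp_force: 60.2
```

```bash
python3 - <<'E'
from h import *
o=bot.get_obs();print(o["eef_pos"],o["ft_force"],o["ft_torque"])
it=bot.camera_info("top"); im=bot.camera("top")
cv2.imwrite("pics/b.png",cv2.resize(im[120:200,160:260,::-1],None,fx=7,fy=7,interpolation=cv2.INTER_CUBIC))
E
```

```text
[0.47897743 0.21664658 0.06422737] [-1.3791902   0.35713929 -3.15547508] [ 3.83585763e-02  9.24911172e-02 -9.56815873e-06]
```

View pics/b.png

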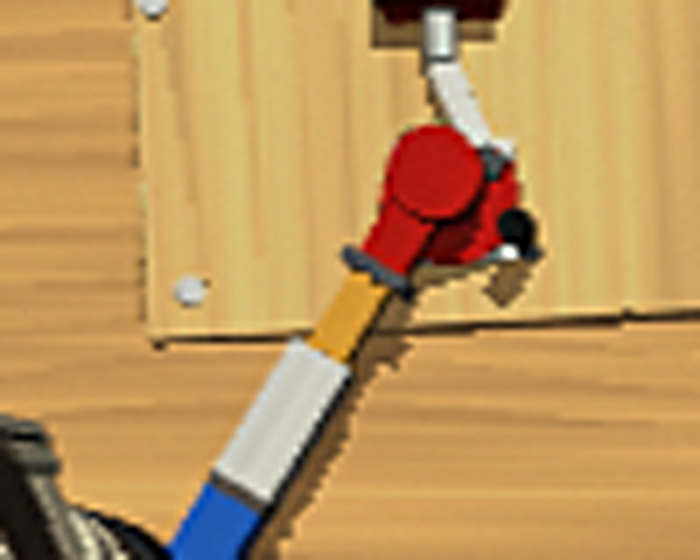

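The crop shows the socket over the stub by about 15–20 mm (mouth at (325,355)), centred, at low force. Pushing on.

Emit:
step_arm:
  targets: "-1 0.009 -0.005 0 0 0 0;-1 0.017 -0.01 0 0 0 0;-1 0.026 -0.015 0 0 0 0;-1 0.035 -0.02 0 0 0 0;-1 0.043 -0.025 0 0 0 0;-1 0.052 -0.03 0 0 0 0;-1 0.06 -0.035 0 0 0 0;-1 0.063 -0.037 0 0 0 0"

```text
clock: 18.42
eef_pos: [0.5094, 0.1988, 0.0641]
tool_rot: [0.261, 0.965, 0.0, -0.001]
ft_force: [-4.6, 3.9, 0.1]
grip_width: 0.0224
grasp_force: 60.6
```

Emit:
step_arm:
  targets: "-1 0.004 -0.002 0 0 0 0;-1 0.007 -0.004 0 0 0 0;-1 0.009 -0.005 0 0 0 0;-1 0.009 -0.005 0 0 0 0"

```text
clock: 18.75
eef_pos: [0.5092, 0.1985, 0.064]
tool_rot: [0.26, 0.966, 0.001, -0.005]
ft_force: [-13.4, 8.0, 4.2]
grip_width: 0.0227
grasp_force: 61.4
```

Emit:
step_arm:
  targets: "-1 0.002 -0.001 0 0 0 0;-1 0.003 -0.002 0 0 0 0;-1 0.003 -0.002 0 0 0 0"

```text
clock: 19.0
eef_pos: [0.5092, 0.1984, 0.0638]
tool_rot: [0.259, 0.966, 0.001, -0.007]
ft_force: [-16.5, 9.9, 5.6]
grip_width: 0.023
grasp_force: 61.4
```

```bash
python3 - <<'E'
from h import *
i=bot.camera_info("top"); im=bot.camera("top"); h=cv2.cvtColor(im,cv2.COLOR_RGB2HSV)
d=np.array([-.8631,.505,0])
for k in range(24,130,5):
    u,v=proj(i,np.array([.659,.111,.085])+d*k/1000)[0]; print(k,(round(u,1),round(v,1)),h[int(round(v)),int(round(u))],end=" | ")
E
```

```text
24 (np.float64(216.8), np.float64(151.4)) [  1 232 177] | 29 (np.float64(215.8), np.float64(153.0)) [  1 231 172] | 34 (np.float64(214.8), np.float64(154.6)) [  1 230 175] | 39 (np.float64(213.9), np.float64(156.2)) [  2 247 181] | 44 (np.float64(212.9), np.float64(157.7)) [84 17 73] | 49 (np.float64(212.0), np.float64(159.3)) [ 30  17 205] | 54 (np.float64(211.0), np.float64(160.9)) [ 24  18 210] | 59 (np.float64(210.1), np.float64(162.4)) [ 26  19 205] | 64 (np.float64(209.1), np.float64(164.0)) [ 26  19 206] | 69 (np.float64(208.1), np.float64(165.6)) [ 30  16 207] | 74 (np.float64(207.2), np.float64(167.2)) [ 23  20 206] | 79 (np.float64(206.2), np.float64(168.7)) [ 24  19 206] | 84 (np.float64(205.3), np.float64(170.3)) [ 28  18 203] | 89 (np.float64(204.3), np.float64(171.9)) [ 28  18 204] | 94 (np.float64(203.3), np.float64(173.5)) [ 26  19 203] | 99 (np.float64(202.4), np.float64(175.0)) [ 24  20 204] | 104 (np.float64(201.4), np.float64(176.6)) [ 28  18 221] | 109 (np.float64(200.5), np.float64(178.2)) [13 39 79] | 114 (np.float64(199.5), np.float64(179.8)) [108 214 182] | 119 (np.float64(198.5), np.float64(181.4)) [108 211 180] | 124 (np.float64(197.6), np.float64(182.9)) [108 209 176] | 129 (np.float64(196.6), np.float64(184.5)) [108 206 177] |
```

Fully seated: collar at 44 mm and steel from 49 to 107 mm, with no brass visible between them. Ease the axial push, then swing.

Emit:
step_arm:
  targets: "-1 -0.003 0.002 0 0 0 0;-1 -0.007 0.004 0 0 0 0;-1 -0.007 0.004 0 0 0 0"

```text
clock: 19.3
eef_pos: [0.5093, 0.1985, 0.0639]
tool_rot: [0.26, 0.966, -0.0, -0.003]
ft_force: [-7.0, 4.2, 0.2]
grip_width: 0.0227
grasp_force: 60.5
```

```bash
cat >> h.py <<'E'
def swing(th,r=.171,step=.02,n=10,dr=0):
    for k in range(1,n+1):
        a=th+step*k; s=((r+dr*k/n)*np.array([np.cos(a),np.sin(a)])-r*np.array([np.cos(th),np.sin(th)]))/.5
        print(f"-1 {s[0]:.3f} {s[1]:.3f} 0 0 0 {step*k/(np.pi/4):.3f}",end=";")
    print()
def st():
    o=bot.get_obs(); p=o["eef_pos"]-[.659,.111,0]; y=R.from_quat(o["tool_rot"]).as_matrix()[:,0]; th=np.arctan2(p[1],p[0])%(2*np.pi)
    u=np.array([np.cos(th),np.sin(th)]); F=o["ft_force"]
    print("r",np.hypot(*p[:2]).round(4),"th",th.round(3),"yaw",(np.arctan2(y[1],y[0])%(2*np.pi)).round(3),"z",p[2].round(4),"F rad",(F[:2]@u).round(1),"tan",(F[:2]@[-u[1],u[0]]).round(1),"z",F[2].round(1),"Tz",o["ft_torque"].round(2)); return th
E
python3 -c "
from h import *
st(); swing(2.615)"
```

```text
r 0.1734 th 2.613 yaw 2.616 z 0.0639 F rad 8.2 tan -0.1 z 0.2 Tz [0.89 1.28 0.08]
-1 -0.003 -0.006 0 0 0 0.025;-1 -0.007 -0.012 0 0 0 0.051;-1 -0.010 -0.018 0 0 0 0.076;-1 -0.013 -0.024 0 0 0 0.102;-1 -0.016 -0.030 0 0 0 0.127;-1 -0.018 -0.037 0 0 0 0.153;-1 -0.021 -0.043 0 0 0 0.178;-1 -0.024 -0.049 0 0 0 0.204;-1 -0.026 -0.056 0 0 0 0.229;-1 -0.028 -0.062 0 0 0 0.255;
```

Emit:
step_arm:
  targets: "-1 -0.003 -0.006 0 0 0 0.025;-1 -0.007 -0.012 0 0 0 0.051;-1 -0.010 -0.018 0 0 0 0.076;-1 -0.013 -0.024 0 0 0 0.102;-1 -0.016 -0.030 0 0 0 0.127;-1 -0.018 -0.037 0 0 0 0.153;-1 -0.021 -0.043 0 0 0 0.178;-1 -0.024 -0.049 0 0 0 0.204;-1 -0.026 -0.056 0 0 0 0.229;-1 -0.028 -0.062 0 0 0 0.255"

```text
clock: 20.13
eef_pos: [0.4951, 0.1691, 0.064]
tool_rot: [0.161, 0.987, 0.002, -0.003]
ft_force: [-9.2, 9.7, 0.6]
grip_width: 0.0229
grasp_force: 60.7
```

```bash
python3 -c "
from h import *
st(); swing(2.815)"
```

```text
r 0.1739 th 2.801 yaw 2.818 z 0.064 F rad 12.0 tan -6.1 z 0.6 Tz [1.75 1.51 0.13]
-1 -0.002 -0.006 0 0 0 0.025;-1 -0.004 -0.013 0 0 0 0.051;-1 -0.006 -0.020 0 0 0 0.076;-1 -0.008 -0.026 0 0 0 0.102;-1 -0.009 -0.033 0 0 0 0.127;-1 -0.011 -0.040 0 0 0 0.153;-1 -0.012 -0.046 0 0 0 0.178;-1 -0.013 -0.053 0 0 0 0.204;-1 -0.014 -0.060 0 0 0 0.229;-1 -0.015 -0.067 0 0 0 0.255;
```

Emit:
step_arm:
  targets: "-1 -0.003 -0.006 0 0 0 0.025;-1 -0.005 -0.013 0 0 0 0.051;-1 -0.007 -0.020 0 0 0 0.076;-1 -0.010 -0.026 0 0 0 0.102;-1 -0.011 -0.033 0 0 0 0.127;-1 -0.013 -0.040 0 0 0 0.153;-1 -0.015 -0.046 0 0 0 0.178;-1 -0.016 -0.053 0 0 0 0.204;-1 -0.018 -0.059 0 0 0 0.229;-1 -0.019 -0.066 0 0 0 0.255"

```text
clock: 20.97
eef_pos: [0.4868, 0.1359, 0.0641]
tool_rot: [0.062, 0.998, 0.002, -0.002]
ft_force: [-4.9, 8.8, -1.0]
grip_width: 0.0224
grasp_force: 60.5
```

```bash
python3 -c "
from h import *
st(); swing(3.015,r=.173)"
```

```text
r 0.174 th 2.998 yaw 3.018 z 0.0641 F rad 6.1 tan -8.1 z -1.0 Tz [1.75 1.04 0.07]
-1 -0.001 -0.007 0 0 0 0.025;-1 -0.001 -0.014 0 0 0 0.051;-1 -0.002 -0.021 0 0 0 0.076;-1 -0.002 -0.028 0 0 0 0.102;-1 -0.003 -0.034 0 0 0 0.127;-1 -0.003 -0.041 0 0 0 0.153;-1 -0.003 -0.048 0 0 0 0.178;-1 -0.003 -0.055 0 0 0 0.204;-1 -0.002 -0.062 0 0 0 0.229;-1 -0.002 -0.069 0 0 0 0.255;
```

Emit:
step_arm:
  targets: "-1 -0.001 -0.007 0 0 0 0.025;-1 -0.001 -0.014 0 0 0 0.051;-1 -0.002 -0.021 0 0 0 0.076;-1 -0.002 -0.028 0 0 0 0.102;-1 -0.003 -0.034 0 0 0 0.127;-1 -0.003 -0.041 0 0 0 0.153;-1 -0.003 -0.048 0 0 0 0.178;-1 -0.003 -0.055 0 0 0 0.204;-1 -0.002 -0.062 0 0 0 0.229;-1 -0.002 -0.069 0 0 0 0.255"

```text
clock: 21.8
eef_pos: [0.4852, 0.1011, 0.0641]
tool_rot: [-0.038, 0.999, 0.002, -0.002]
ft_force: [-6.6, 7.1, 1.6]
grip_width: 0.0226
grasp_force: 60.9
```

```bash
python3 -c "
from h import *
st(); swing(3.215,r=.173)"
```

```text
r 0.1741 th 3.199 yaw 3.218 z 0.0641 F rad 6.2 tan -7.4 z 1.6 Tz [1.72 1.22 0.14]
-1 0.001 -0.007 0 0 0 0.025;-1 0.001 -0.014 0 0 0 0.051;-1 0.002 -0.021 0 0 0 0.076;-1 0.003 -0.027 0 0 0 0.102;-1 0.004 -0.034 0 0 0 0.127;-1 0.006 -0.041 0 0 0 0.153;-1 0.007 -0.048 0 0 0 0.178;-1 0.008 -0.055 0 0 0 0.204;-1 0.010 -0.061 0 0 0 0.229;-1 0.012 -0.068 0 0 0 0.255;
```

Emit:
step_arm:
  targets: "-1 0.001 -0.007 0 0 0 0.025;-1 0.001 -0.014 0 0 0 0.051;-1 0.002 -0.021 0 0 0 0.076;-1 0.003 -0.027 0 0 0 0.102;-1 0.004 -0.034 0 0 0 0.127;-1 0.006 -0.041 0 0 0 0.153;-1 0.007 -0.048 0 0 0 0.178;-1 0.008 -0.055 0 0 0 0.204;-1 0.010 -0.061 0 0 0 0.229;-1 0.012 -0.068 0 0 0 0.255"

```text
clock: 22.63
eef_pos: [0.4907, 0.0664, 0.0641]
tool_rot: [-0.138, 0.99, 0.002, -0.002]
ft_force: [-8.0, 5.9, 3.3]
grip_width: 0.0228
grasp_force: 61.1
```

```bash
python3 -c "
from h import *
st(); swing(3.415,r=.173,step=.016)"
```

```text
r 0.1741 th 3.401 yaw 3.418 z 0.0641 F rad 6.2 tan -7.8 z 3.3 Tz [1.28 1.52 0.33]
-1 0.002 -0.005 0 0 0 0.020;-1 0.003 -0.011 0 0 0 0.041;-1 0.005 -0.016 0 0 0 0.061;-1 0.007 -0.021 0 0 0 0.081;-1 0.009 -0.026 0 0 0 0.102;-1 0.010 -0.032 0 0 0 0.122;-1 0.013 -0.037 0 0 0 0.143;-1 0.015 -0.042 0 0 0 0.163;-1 0.017 -0.047 0 0 0 0.183;-1 0.019 -0.052 0 0 0 0.204;
```

Emit:
step_arm:
  targets: "-1 0.002 -0.005 0 0 0 0.020;-1 0.003 -0.011 0 0 0 0.041;-1 0.005 -0.016 0 0 0 0.061;-1 0.007 -0.021 0 0 0 0.081;-1 0.009 -0.026 0 0 0 0.102;-1 0.010 -0.032 0 0 0 0.122;-1 0.013 -0.037 0 0 0 0.143;-1 0.015 -0.042 0 0 0 0.163;-1 0.017 -0.047 0 0 0 0.183;-1 0.019 -0.052 0 0 0 0.204"

```text
clock: 23.47
eef_pos: [0.5002, 0.0395, 0.064]
tool_rot: [-0.217, 0.976, 0.001, -0.002]
ft_force: [-6.7, 2.7, 2.5]
grip_width: 0.0232
grasp_force: 61.1
```

```bash
python3 -c "
from h import *
st(); swing(3.575,r=.173,step=.012)"
```

```text
r 0.1741 th 3.565 yaw 3.578 z 0.064 F rad 5.0 tan -5.2 z 2.5 Tz [0.81 1.33 0.54]
-1 0.002 -0.004 0 0 0 0.015;-1 0.004 -0.007 0 0 0 0.031;-1 0.005 -0.011 0 0 0 0.046;-1 0.007 -0.015 0 0 0 0.061;-1 0.009 -0.019 0 0 0 0.076;-1 0.011 -0.022 0 0 0 0.092;-1 0.013 -0.026 0 0 0 0.107;-1 0.015 -0.029 0 0 0 0.122;-1 0.017 -0.033 0 0 0 0.138;-1 0.020 -0.037 0 0 0 0.153;
```

Emit:
step_arm:
  targets: "-1 0.002 -0.004 0 0 0 0.015;-1 0.004 -0.007 0 0 0 0.031;-1 0.005 -0.011 0 0 0 0.046;-1 0.007 -0.015 0 0 0 0.061;-1 0.009 -0.019 0 0 0 0.076;-1 0.011 -0.022 0 0 0 0.092;-1 0.013 -0.026 0 0 0 0.107;-1 0.015 -0.029 0 0 0 0.122"

```text
clock: 24.13
eef_pos: [0.509, 0.0231, 0.0638]
tool_rot: [-0.262, 0.965, -0.001, -0.002]
ft_force: [-4.1, -2.4, -0.5]
grip_width: 0.0226
grasp_force: 60.7
```

```bash
python3 -c "
from h import *
st(); swing(3.671,r=.173,step=.01)"
```

```text
r 0.1738 th 3.672 yaw 3.671 z 0.0638 F rad 4.7 tan -0.0 z -0.5 Tz [-0.37  0.87  0.14]
-1 0.002 -0.003 0 0 0 0.013;-1 0.004 -0.006 0 0 0 0.025;-1 0.005 -0.009 0 0 0 0.038;-1 0.007 -0.012 0 0 0 0.051;-1 0.009 -0.015 0 0 0 0.064;-1 0.011 -0.018 0 0 0 0.076;-1 0.013 -0.020 0 0 0 0.089;-1 0.015 -0.023 0 0 0 0.102;-1 0.017 -0.026 0 0 0 0.115;-1 0.019 -0.029 0 0 0 0.127;
```

Emit:
step_arm:
  targets: "-1 0.002 -0.003 0 0 0 0.013;-1 0.004 -0.006 0 0 0 0.025;-1 0.005 -0.009 0 0 0 0.038;-1 0.005 -0.009 0 0 0 0.038"

```text
clock: 24.47
eef_pos: [0.5112, 0.0195, 0.0638]
tool_rot: [-0.276, 0.961, 0.0, -0.002]
ft_force: [-5.5, 1.1, 0.3]
grip_width: 0.0226
grasp_force: 60.7
```

```bash
python3 -c "
from h import *
st()"
```

```text
r 0.1738 th 3.696 yaw 3.7 z 0.0638 F rad 4.1 tan -3.8 z 0.3 Tz [ 0.33  1.07 -0.02]
```

Contact is beginning. Push on tangentially in small increments, no more turning.

Emit:
step_arm:
  targets: "-1 0.002 -0.003 0 0 0 0;-1 0.003 -0.005 0 0 0 0;-1 0.003 -0.005 0 0 0 0"

```text
clock: 24.72
eef_pos: [0.5114, 0.0192, 0.0636]
tool_rot: [-0.277, 0.961, 0.003, -0.002]
ft_force: [-9.5, 7.9, 2.7]
grip_width: 0.0228
grasp_force: 61.0
```

```bash
python3 -c "
from h import *
st()"
```

```text
r 0.1738 th 3.698 yaw 3.702 z 0.0636 F rad 3.9 tan -11.8 z 2.7 Tz [1.42 1.51 0.16]
```

Emit:
step_arm:
  targets: "-1 0.001 -0.002 0 0 0 0;-1 0.001 -0.002 0 0 0 0;-1 0.001 -0.002 0 0 0 0"

```text
clock: 24.97
eef_pos: [0.5115, 0.0191, 0.0635]
tool_rot: [-0.277, 0.961, 0.003, -0.002]
ft_force: [-9.6, 9.2, 2.3]
grip_width: 0.0227
grasp_force: 61.0
```

```bash
python3 -c "
from h import *
st()"
```

```text
r 0.1738 th 3.699 yaw 3.703 z 0.0635 F rad 3.3 tan -12.9 z 2.3 Tz [1.83 1.66 0.19]
```

Emit:
step_arm:
  targets: "-1 0.001 -0.002 0 0 0 0;-1 0.001 -0.002 0 0 0 0;-1 0.001 -0.002 0 0 0 0;-1 0.001 -0.002 0 0 0 0;-1 0.001 -0.002 0 0 0 0;-1 0.001 -0.002 0 0 0 0;-1 0.001 -0.002 0 0 0 0;-1 0.001 -0.002 0 0 0 0"

```text
clock: 25.63
eef_pos: [0.5116, 0.0189, 0.0635]
tool_rot: [-0.278, 0.961, 0.004, -0.002]
ft_force: [-10.8, 11.0, 4.1]
grip_width: 0.0224
grasp_force: 61.1
```

Emit:
step_arm:
  targets: "-1 0 0 0 0 0 0;-1 0 0 0 0 0 0;-1 0 0 0 0 0 0;-1 0 0 0 0 0 0;-1 0 0 0 0 0 0;-1 0 0 0 0 0 0"

```text
clock: 26.13
eef_pos: [0.5116, 0.0189, 0.0635]
tool_rot: [-0.278, 0.961, 0.004, -0.003]
ft_force: [-10.4, 11.7, 3.2]
grip_width: 0.0231
grasp_force: 61.1
```

```bash
python3 -c "
from h import *
st()"
```

```text
r 0.1739 th 3.7 yaw 3.704 z 0.0635 F rad 2.6 tan -15.4 z 3.2 Tz [2.26 1.78 0.26]
```

Emit:
step_arm:
  targets: "-1 0 0 0 0 0 0;-1 0 0 0 0 0 0;-1 0 0 0 0 0 0;-1 -0.002 0.003 0 0 0 -0.005;-1 -0.004 0.006 0 0 0 -0.01;-1 -0.006 0.01 0 0 0 -0.02;-1 -0.009 0.014 0 0 0 -0.03;-1 -0.01 0.017 0 0 0 -0.038;-1 -0.01 0.017 0 0 0 -0.038"

```text
clock: 26.88
eef_pos: [0.5095, 0.0225, 0.0639]
tool_rot: [-0.261, 0.965, -0.002, -0.001]
ft_force: [-3.5, -2.9, -1.1]
grip_width: 0.0229
grasp_force: 60.6
```

```bash
python3 -c "
from h import *
st()
for k in(5,15,65,95): print(np.round(k/1000/.5*np.array([np.cos(3.67),np.sin(3.67)]),3))"
```

```text
r 0.1737 th 3.676 yaw 3.669 z 0.0639 F rad 4.4 tan 0.7 z -1.1 Tz [-0.57  0.78 -0.09]
[-0.009 -0.005]
[-0.026 -0.015]
[-0.112 -0.066]
[-0.164 -0.096]
```

Emit:
step_arm:
  targets: "-1 -0.004 -0.003 0 0 0 0;-1 -0.009 -0.005 0 0 0 0;-1 -0.017 -0.01 0 0 0 0;-1 -0.026 -0.015 0 0 0 0;-1 -0.035 -0.02 0 0 0 0"

```text
clock: 27.3
eef_pos: [0.4926, 0.0134, 0.064]
tool_rot: [-0.261, 0.965, -0.001, 0.0]
ft_force: [-0.0, 0.3, -3.9]
grip_width: 0.0227
grasp_force: 60.2
```

```bash
python3 -c "
from h import *
st()"
```

```text
r 0.1929 th 3.672 yaw 3.671 z 0.064 F rad -0.1 tan -0.2 z -3.9 Tz [-0.07  0.04  0.02]
```

Emit:
step_arm:
  targets: "-1 -0.014 -0.008 0 0 0 0;-1 -0.028 -0.016 0 0 0 0;-1 -0.045 -0.026 0 0 0 0;-1 -0.062 -0.036 0 0 0 0;-1 -0.08 -0.047 0 0 0 0;-1 -0.1 -0.058 0 0 0 0;-1 -0.12 -0.07 0 0 0 0;-1 -0.13 -0.076 0.02 0 0 0;-1 -0.13 -0.076 0.08 0 0 0;-1 -0.13 -0.076 0.16 0 0 0"

```text
clock: 28.13
eef_pos: [0.424, -0.0247, 0.1429]
tool_rot: [-0.261, 0.965, 0.001, -0.004]
ft_force: [1.6, 0.3, -3.7]
grip_width: 0.0226
grasp_force: 60.1
```

```bash
python3 - <<'E'
from h import *
st(); go(.496,-.2705,.15,.0139+np.pi)
i=bot.camera_info("top"); im=bot.camera("top"); h=cv2.cvtColor(im,cv2.COLOR_RGB2HSV)
p=blob(mask(im,(14,120,120),(24,255,255),(205,130,260,195))); 
for th in(3.60,3.64,3.67,3.70,3.75):
    print(th,[h[tuple(np.round(proj(i,[.659+k*np.cos(th),.111+k*np.sin(th),.083])[0]).astype(int)[::-1])].tolist() for k in(.06,.075,.09)])
cv2.imwrite("pics/c.png",cv2.resize(im[110:260,180:400,::-1],None,fx=3.6,fy=3.6,interpolation=cv2.INTER_CUBIC))
E
```

```text
r 0.2713 th 3.665 yaw 3.67 z 0.1429 F rad -1.5 tan 0.6 z -3.7 Tz [-0.05 -0.07  0.  ]
shift [ 0.1439 -0.4916  0.0143] turn [-0.0015 -0.0098 -0.6548]
3.6 [[19, 193, 222], [18, 182, 178], [20, 192, 241]]
3.64 [[19, 189, 214], [20, 192, 216], [20, 188, 220]]
3.67 [[19, 189, 214], [20, 192, 213], [20, 189, 210]]
3.7 [[19, 195, 213], [20, 189, 216], [20, 188, 221]]
3.75 [[19, 193, 215], [20, 192, 220], [20, 191, 210]]
```

View pics/c.png

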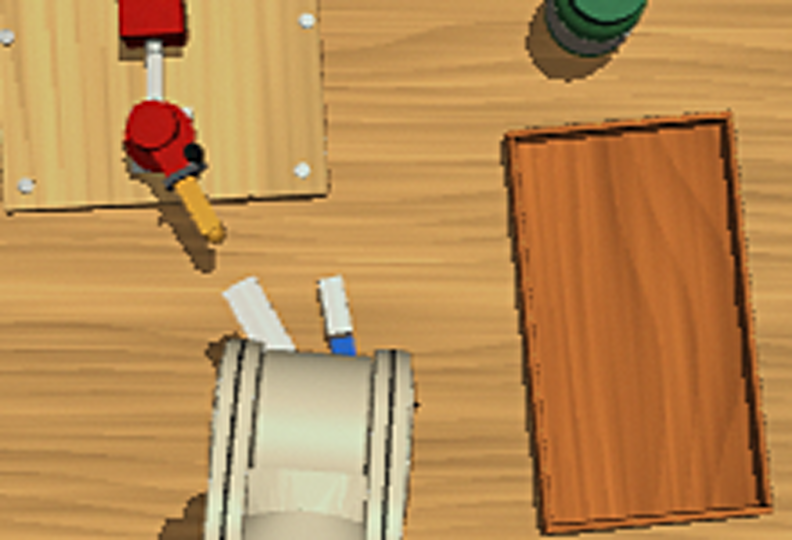

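The picture shows the clamp locked, stub at (200,210) with the lever against its post at (193,153), and the tray empty. Carry the bar back to the tray.

Emit:
step_arm:
  targets: "-1 0.01 -0.03 0.004 0 0 -0.05;-1 0.02 -0.08 0.01 0 -0.002 -0.12;-1 0.04 -0.14 0.014 0 -0.004 -0.2;-1 0.06 -0.21 0.014 0 -0.005 -0.29;-1 0.08 -0.28 0.014 0 -0.006 -0.38;-1 0.1 -0.35 0.014 0 -0.007 -0.47;-1 0.12 -0.41 0.014 0 -0.008 -0.55;-1 0.135 -0.46 0.014 0 -0.01 -0.61;-1 0.144 -0.485 0.014 -0.001 -0.01 -0.645;-1 0.144 -0.492 0.014 -0.001 -0.01 -0.655"

```text
clock: 29.02
eef_pos: [0.5005, -0.2735, 0.1516]
tool_rot: [-0.005, 1.0, -0.003, 0.004]
ft_force: [0.0, 0.4, -4.5]
grip_width: 0.0229
grasp_force: 60.3
```

Emit:
step_arm:
  targets: "-1 0 0 0 0 0 0;-1 0 0 0 0 0 0;-1 0 0 0 0 0 0"

```text
clock: 29.27
eef_pos: [0.4993, -0.2693, 0.1512]
tool_rot: [-0.008, 1.0, -0.002, 0.003]
ft_force: [-0.4, 0.2, -3.8]
grip_width: 0.0228
grasp_force: 60.3
```

```bash
python3 - <<'E'
from h import *
go(.496,-.2705,.0125,.0139+np.pi); print(bot.get_obs()["joint_pos"].round(2))
E
```

```text
shift [-0.0067 -0.0025 -0.2775] turn [ 0.004   0.0079 -0.0026]
[-0.49  0.41  0.04  1.19  0.   -0.51]
```

Emit:
step_arm:
  targets: "-1 -0.006 -0.003 -0.06 0.004 0.008 -0.003;-1 -0.006 -0.003 -0.12 0.004 0.008 -0.003;-1 -0.006 -0.003 -0.18 0.004 0.008 -0.003;-1 -0.006 -0.003 -0.22 0.004 0.008 -0.003;-1 -0.006 -0.003 -0.245 0.004 0.008 -0.003;-1 -0.006 -0.003 -0.258 0.004 0.008 -0.003;-1 -0.006 -0.003 -0.266 0.004 0.008 -0.003;-1 -0.006 -0.003 -0.272 0.004 0.008 -0.003;-1 -0.006 -0.003 -0.276 0.004 0.008 -0.003;-1 -0.006 -0.003 -0.276 0.004 0.008 -0.003"

```text
clock: 30.1
eef_pos: [0.4975, -0.272, 0.0138]
tool_rot: [-0.006, 1.0, -0.001, 0.001]
ft_force: [-0.7, 0.6, -5.1]
grip_width: 0.023
grasp_force: 60.2
```

Emit:
step_arm:
  targets: "-1 0 0 -0.002 0 0 0;-1 0 0 -0.004 0 0 0;-1 0 0 -0.004 0 0 0"

```text
clock: 30.35
eef_pos: [0.4971, -0.2721, 0.0114]
tool_rot: [-0.006, 1.0, -0.001, 0.001]
ft_force: [-0.3, -0.3, -4.1]
grip_width: 0.0229
grasp_force: 60.2
```

Emit:
step_arm:
  targets: "-1 0 0 -0.002 0 0 0;-1 0 0 -0.004 0 0 0;-1 0 0 -0.004 0 0 0"

```text
clock: 30.6
eef_pos: [0.4972, -0.2721, 0.0096]
tool_rot: [-0.006, 1.0, -0.001, 0.001]
ft_force: [-0.1, 0.5, -0.4]
grip_width: 0.0227
grasp_force: 60.8
```

Emit:
step_arm:
  targets: "-1 0 0 -0.001 0 0 0;-1 0 0 -0.002 0 0 0;-1 0 0 -0.002 0 0 0"

```text
clock: 30.85
eef_pos: [0.4972, -0.2721, 0.0094]
tool_rot: [-0.006, 1.0, -0.001, 0.001]
ft_force: [-0.6, 0.2, 5.6]
grip_width: 0.0225
grasp_force: 61.8
```

The bar rests on the tray floor. Release and rise.

Emit:
step_arm:
  targets: "1 0 0 0 0 0 0;1 0 0 0 0 0 0;1 0 0 0 0 0 0;1 0 0 0 0 0 0;1 0 0 0 0 0 0;1 0 0 0 0 0 0;1 0 0 0.05 0 0 0;1 0 0 0.12 0 0 0;1 0 0 0.2 0 0 0;1 0 0 0.28 0 0 0"

```text
clock: 31.68
eef_pos: [0.4961, -0.2715, 0.1488]
tool_rot: [-0.006, 1.0, 0.0, -0.001]
ft_force: [1.3, -0.3, 1.0]
grip_width: 0.0856
grasp_force: 0.0
```

Emit:
step_arm:
  targets: "1 -0.05 0 0.06 0 0 0;1 -0.12 0 0.1 0 0 0;1 -0.18 0 0.1 0 0 0;1 -0.24 0 0.1 0 0 0;1 -0.28 0 0.1 0 0 0;1 -0.28 0 0.1 0 0 0;1 -0.28 0 0.1 0 0 0"

```text
clock: 32.27
eef_pos: [0.3562, -0.272, 0.1985]
tool_rot: [-0.005, 1.0, -0.001, 0.001]
ft_force: [-0.9, 0.1, -0.1]
grip_width: 0.0854
grasp_force: 0.0
```

```bash
python3 - <<'E'
from h import *
o=bot.get_obs(); print(o["eef_pos"],o["clock"])
im=bot.camera("top"); i=bot.camera_info("top")
p=blob(mask(im,(0,0,170),(180,60,255),(340,150,380,195))); print("socket",axis(cast(i,p,.031)[:,:2]),len(p))
cv2.imwrite("pics/end.png",im[:,:,::-1])
E
```

```text
[ 0.35624442 -0.27202385  0.19852719] 32.2667
socket (array([ 0.59280792, -0.27250702]), np.float64(0.003532292554353722), array([56.90815735, 22.62962532])) 189
```

View pics/end.png

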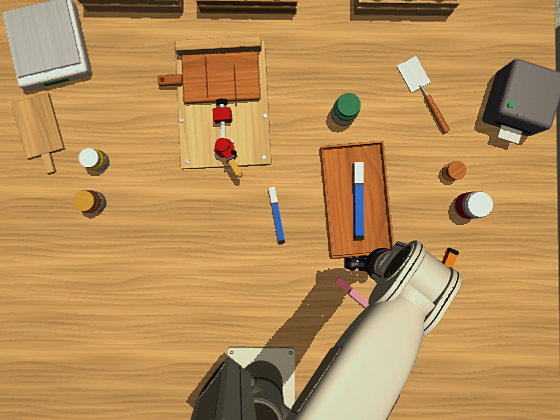

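The final picture shows the bar flat in the tray at (359,200), the clamp locked with its stub at (233,170), and the jars, can and spool where they were.

```bash
python3 -c "
from workcell import bot
print(bot.job_done())"
```

```text
the job is handed in; nothing more can be done
None
```

The job is done and handed in at about 32 s: the clamp was swung to its stop with the bar, leaned on at about 15 N for a good second and left locked, and the bar is back flat in the tray; I set it down there once early on to regrasp the other way round, because joint 6 had reached its limit.

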